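# Put the press punches back in their storage blocks

## Robot

A 6-joint arm with a two-finger parallel gripper is mounted at the origin on the work surface. World frame = base frame: x ahead of the robot, y to its left, z up, the work surface at z = 0. Lengths are in m, angles in rad, forces in N, time in s.
With the tool pointing down it reaches from about 0.375 to 0.9 m from the base axis. Payload 3.1 kg.
Tool frame: the origin (TCP) lies between the finger pads; the fingertips stand robot.finger_overhang ahead of it and the grasp point (between the pads) lies 3 mm ahead of it (robot.finger_overhang is the distance from the TCP to the fingertips, in m); z points along the fingers, y is the line along which they close (so a half turn about z gives the same grasp; the last joint's range is limited). The gripper opens to 87 mm and grips with 3 to 60 N. Pads are 19 mm wide; open, the fingers measure 117 mm over their backs; the gripper's body (75 mm by 190 mm) begins 51 mm behind the grasp point.
Start: joints at [-1.474, 0.527, 1.433, -0, 1.181, -0.178], TCP at [0.17, -0.601, 0.245] pointing down, gripper open.
Joint ranges: [-3.08, 3.08], [-0.75, 2.2], [0.22, 2.44], [-1.43, 4.57], [0, 2.65], [-2.85, 2.85]. Speed limits (rad/s): [2.79, 2.79, 3.14, 3.14, 3.14, 3.14].

## Interface

Orientations are given as a unit quaternion [x, y, z, w].
In Python, from rig import get_obs, vision, hand_in, nets, robot gives the robot as it stands.
- The arm moves only by the tool apply_moves, never from a script. Its argument "series" is a list of rows, each an object with "offset": the shift along the world's x, y, z in cm, a list of three; "rot": the turn, a rotation vector about the world's x, y, z in degrees, a list of three. A call has 1 to 20 rows; each row is the pose to reach, as a shift and turn from the pose commanded when the call began; what a row does not reach only later rows make up. A row lasts 1/10 s, in which the tool goes at most 50 mm and 8.59 degrees, less where a joint would pass 70% of its speed; a pose out of reach is approached as far as the arm can. A call with a gripper value outside its range is refused whole. "hand" is the opening, from 0 (shut) to 1 (fully open), set as the call begins (left out, the last holds). The fingers move at their own pace and stop on an object; "newtons" is the grip in N (left out, the last holds). Time passes only in rows, so rows that repeat a pose let the fingers close. It gives the time, the measured TCP pose, the force, the opening and the grip force at its end, in the units of the state.
- get_obs(): the state, without advancing time (a new reading comes with each control period).
- vision.camera(name): name is "side" or "top"; returns the picture (400x640x3 uint8, red, green, blue); there is no depth.
- vision.calibration(name): a dict with "K" (3x3 intrinsics, pixels), "R" (3x3) and "t" (3): a world point X has camera coordinates R X + t. Camera axes: x right, y down, z forward; pixel columns grow to the right and rows downward; lengths in m; the calibration is good to about 2 mm. A picture is of the moment at which its call begins. calibration takes no time and is no camera call.
- hand_in(): hands the job in; it is judged then, once.
Trained networks look in the newest picture that a camera, given by its name, has taken for a name from the list of things; names that differ only in an ending like _2 or _b are one class to them, and where a whole thing is asked for, a point or a joint stands for the part that bears it (a point fixed in the world has none). Each returns a list of dicts, best first, with "conf" (0 to 1); they miss things now and then, are a little off and sometimes report something else, mostly with a low value. They report only what shows in the picture. A call takes as long as a camera call. They do not tell look-alikes from the thing itself.
- nets.search_frame(camera, query): "centre" ([x, y, z] in m, in world coordinates, good to about 4 mm: the middle of the surface that is visible of it).
- nets.spot_point(camera, query): "centre" ([x, y, z] in m, in world coordinates, good to about 4 mm: a listed point, or the origin of a listed thing).
The state is a dict: "time": time; "q": joint angles; "joint_velocities": joint speeds; "joint_torque": joint torques, N m; "position": TCP position; "tool_rot": TCP orientation; "ft_force": force on the tool from outside, world axes, zero at the start; "moment": the same for the moment, N m; "grip_width": finger opening in m; "grip_force": force on a finger pad.
Only numpy, scipy, OpenCV 4.12 (cv2) and the standard library are available. Lean on these libraries where they do the work, as an engineer would, in place of code of your own. Each camera call takes 0.05 s, during which the arm holds its last target. There are 200 camera calls.

## Task

The press job is finished: put the four steel punches away, each upright in the wooden storage block whose recess has its shape and size, standing on the floor of the recess. The large round, the small round and the square punch stand on the bench; the flat blade punch is still in the gap of the dark steel die, with only its top edge to hold it by. Do not tip any punch over; the nuts, washers, bolt and stamped links lying about are not part of the job.

Things in the scene. Friction and masses are not known exactly. Their poses are not given: they have to be found in the camera images.
- round_big: Large round punch: a plain steel cylinder 44 mm in diameter, 64 mm high, standing upright on the bench, about 0.65 kg. Origin: centre of its underside; z along its axis, up.
- round_small: Small round punch: a plain steel cylinder 26 mm in diameter, 64 mm high, standing upright on the bench, about 0.25 kg. Origin: centre of its underside; z up.
- square_punch: Square punch: a plain steel bar 36 x 36 mm, 64 mm high, standing upright on the bench and turned at any angle, about 0.55 kg. Origin: centre of its underside; x and y across its flat sides, z up.
- blade_punch: Blade punch: a flat steel plate 48 mm long (its x), 14 mm thick (its y), 64 mm high (its z), about 0.3 kg, loose but standing on edge in the narrow gap of the die, its lower 36 mm hidden, only the top 28 mm showing above the die. Origin: centre of its underside.
- die: Dark steel die, fixed to the bench: a base plate 66 x 85 mm, 10 mm thick, carrying two upright halves 60 (x) x 32 (y) mm with a 17 mm wide gap between them that runs along x, open at both ends. The top of the halves is 46 mm above the bench, the floor of the gap 10 mm. Origin: centre of the underside; z up.
- block_big: Plain wooden storage block, 80 x 80 mm, 30 mm high, fixed to the bench, may stand turned. Its one recess is 20 mm deep (floor 10 mm above the bench), in the middle of the top: a round hole 56 mm in diameter, for the large round punch. Origin: centre of the underside, under the middle of the recess; z up, x and y along the sides.
- block_small: Plain wooden storage block, 80 x 80 mm, 30 mm high, fixed to the bench, may stand turned. Its one recess is 20 mm deep (floor 10 mm above the bench), in the middle of the top: a round hole 38 mm in diameter, for the small round punch. Origin: centre of the underside, under the middle of the recess; z up, x and y along the sides.
- block_square: Plain wooden storage block, 80 x 80 mm, 30 mm high, fixed to the bench, may stand turned. Its one recess is 20 mm deep (floor 10 mm above the bench), in the middle of the top: a square hole 48 x 48 mm, sides along x and y, for the square punch. Origin: centre of the underside, under the middle of the recess; z up, x and y along the sides.
- block_slot: Plain wooden storage block, 80 x 80 mm, 30 mm high, fixed to the bench, may stand turned. Its one recess is 20 mm deep (floor 10 mm above the bench), in the middle of the top: a slot 62 mm long (x) and 24 mm wide (y), for the blade punch. Origin: centre of the underside, under the middle of the recess; z up, x and y along the sides.
Mind the look-alikes: they are no part of the job. Leave any pink look-alike of the round_big alone.

How it is judged:
By the outcome, as a careful person would: the job done as asked, in the order asked, and still so for the second after the job is handed in, with the robot touching nothing.
It also fails if it takes over 104 s, if anything falls off the work surface, if the arm or the gripper's body presses on something with over 40 N, if the wrist force passes 120 N, or if a joint passes its speed limit or range.

## Working session

There is one attempt and no reset: what is moved stays moved. The work goes in short steps, Python scripts to look and compute and a tool call to move; the robot and the scene stay as the last step left them, time stands still between calls to the robot, and variables do not carry over. Pictures are saved under pics/ and viewed, at most 14 in all, crops included, and the job is handed in when it is done.

Besides the shell and the picture viewer there is one more tool, called after "Emit:" as name(argument=value, ...) on one line, values as JSON. apply_moves: Moves the arm, as the interface text tells. Its arguments: {"type":"object","properties":{"series":{"type":"array"},"hand":{"type":"number"},"newtons":{"type":"number"}},"required":["series"]}

```bash
mkdir -p pics
cat > s1.py <<'E'
from rig import get_obs, vision, nets, robot
import cv2, numpy as np
for c in ("top","side"):
    im=vision.camera(c); cv2.imwrite(f"pics/{c}0.png",im[:,:,::-1])
    k=vision.calibration(c); print(c,np.round(np.array(k["K"]),1).tolist(),np.round(np.array(k["R"]),4).tolist(),np.round(k["t"],4))
    for n in "round_big round_small square_punch blade_punch die block_big block_small block_square block_slot".split():
        print(n,[(np.round(d["centre"],3).tolist(),round(d["conf"],2)) for d in nets.spot_point(c,n)][:3])
o=get_obs(); print({k:np.round(v,3).tolist() for k,v in o.items()}, robot.finger_overhang)
E
python3 s1.py
```

```text
top [[369.1, 0.0, 325.5], [0.0, 369.1, 201.1], [0.0, 0.0, 1.0]] [[-0.0079, -1.0, -0.0019], [-0.9956, 0.0081, -0.0931], [0.0931, 0.0012, -0.9957]] [0.0183 0.6014 0.8503]
round_big [([0.712, -0.11, -0.001], 0.83), ([0.727, -0.204, 0.004], 0.81), ([0.712, -0.034, 0.002], 0.74)]
round_small [([0.447, 0.259, -0.005], 0.68)]
square_punch [([0.639, -0.241, 0.0], 0.9)]
blade_punch [([0.474, -0.261, 0.007], 0.72)]
die [([0.467, -0.26, -0.001], 0.88), ([0.637, -0.069, 0.001], 0.4)]
block_big [([0.61, 0.06, 0.002], 0.67)]
block_small [([0.628, 0.253, -0.001], 0.82)]
block_square []
block_slot [([0.475, -0.075, -0.002], 0.91)]
side [[519.2, 0.0, 312.9], [0.0, 519.2, 198.2], [0.0, 0.0, 1.0]] [[0.9786, -0.2049, 0.0189], [-0.1279, -0.6778, -0.7241], [0.1611, 0.7061, -0.6895]] [-0.5569  0.0997  1.0188]
round_big [([0.636, -0.07, 0.001], 0.95), ([0.709, -0.11, 0.0], 0.88), ([0.723, -0.202, -0.007], 0.84)]
round_small [([0.453, 0.256, -0.003], 0.5)]
square_punch [([0.638, -0.237, 0.004], 0.77)]
blade_punch [([0.468, -0.254, 0.009], 0.68)]
die [([0.468, -0.259, 0.004], 0.58)]
block_big [([0.61, 0.06, 0.001], 0.73)]
block_small [([0.628, 0.255, 0.001], 0.89)]
block_square [([0.473, 0.066, -0.005], 0.97)]
block_slot [([0.477, -0.077, 0.004], 0.62)]
{'time': 1.0, 'q': [-1.473, 0.527, 1.433, 0.0, 1.181, -0.178], 'joint_velocities': [-0.001, 0.001, 0.0, 0.002, -0.0, -0.002], 'joint_torque': [0.0, -44.002, -17.699, 0.063, 0.05, -0.0], 'position': [0.17, -0.601, 0.245], 'tool_rot': [0.991, 0.137, 0.0, 0.0], 'ft_force': [0.361, 0.274, 0.633], 'moment': [-0.01, 0.015, 0.042], 'grip_force': 0.0, 'grip_width': 0.087} 0.022
```

View pics/top0.png

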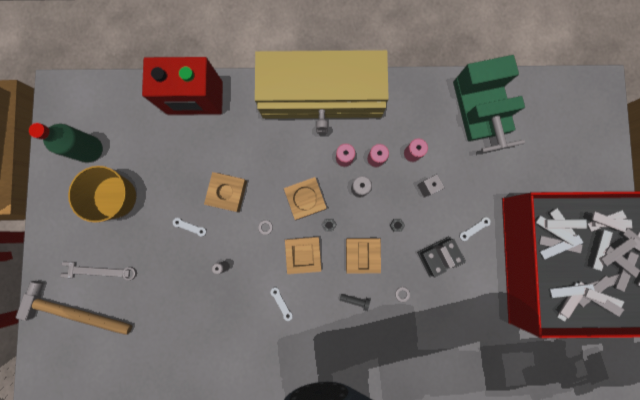

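View pics/side0.png

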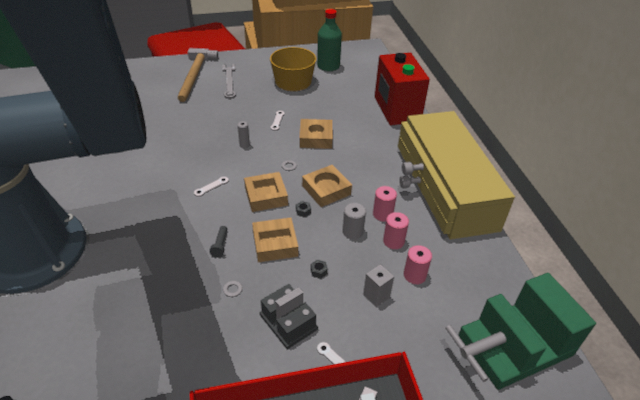

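The top view shows the grey round_big at (362,186), next to three pink look-alikes. The square punch is at (431,186), the small round at (218,267) and the die with the blade at (442,257). The blocks are at (225,192), (305,198), (303,255) and (364,255). Next I'll fit the poses.

```bash
cat > fit.py <<'E'
import cv2, numpy as np
from scipy.optimize import minimize
from rig import vision
CAL={c:vision.calibration(c) for c in ("top","side")}
def proj(c,P):
    k=CAL[c]; X=np.asarray(P,float)@np.array(k["R"]).T+np.array(k["t"]); u=X@np.array(k["K"]).T; return u[:,:2]/u[:,2:]
def box(x,y,a,lx,ly,z0,z1):
    c,s=np.cos(a),np.sin(a)
    return np.array([[x+c*i*lx/2-s*j*ly/2,y+s*i*lx/2+c*j*ly/2,z] for z in (z0,z1) for i,j in((1,1),(1,-1),(-1,-1),(-1,1))])
def sil(c,P,shape,S=4,o=(0,0)):
    h=cv2.convexHull(((proj(c,P)-o)*S).astype(np.float32)).astype(np.int32)
    m=np.zeros(shape,np.uint8); cv2.fillConvexPoly(m,h,1); return m
E
cat > s2.py <<'E'
from fit import *
B={"big":(.61,.06),"small":(.628,.254),"square":(.473,.066),"slot":(.476,-.076)}
ims={c:cv2.imread(f"pics/{c}0.png") for c in CAL}
for n,(x,y) in B.items():
    M={}
    for c,im in ims.items():
        p=proj(c,[[x,y,.015]])[0]; o=np.round(p-40).astype(int)
        cr=cv2.resize(im[o[1]:o[1]+80,o[0]:o[0]+80],None,fx=4,fy=4,interpolation=cv2.INTER_LINEAR)
        h=cv2.cvtColor(cr,cv2.COLOR_BGR2HSV); m=((h[...,1]>90)&(h[...,0]<30)&(h[...,2]>50)).astype(np.uint8)
        nl,l,st,ce=cv2.connectedComponentsWithStats(m); i=l[160,160] if l[160,160] else 1+np.argmin([np.hypot(*(ce[j]-160))+(1e3 if st[j,4]<2000 else 0) for j in range(1,nl)])
        m=(l==i).astype(np.uint8); M[c]=(m,o)
    def cost(v):
        return sum(1-(s&m).sum()/(s|m).sum() for c,(m,o) in M.items() for s in [sil(c,box(v[0]/100,v[1]/100,v[2],.08,.08,0,.03),m.shape,4,o)])
    r=min((minimize(cost,[x*100,y*100,a],method="Nelder-Mead",options=dict(initial_simplex=[[x*100,y*100,a],[x*100+1,y*100,a],[x*100,y*100+1,a],[x*100,y*100,a+.2]])) for a in (-.6,-.2,.2,.6)),key=lambda r:r.fun)
    print(n,np.round(r.x[:2]/100,4),"yaw deg",round(np.degrees(r.x[2]),1),"cost",round(r.fun,3))
def crop(c,P,w=30,S=13):
    p=np.round(proj(c,[P])[0]-w/2).astype(int); print(c,P,"crop origin",p,"scale",S)
    return cv2.resize(ims[c][p[1]:p[1]+w,p[0]:p[0]+w],None,fx=S,fy=S,interpolation=cv2.INTER_CUBIC)
g=lambda P,Q:np.vstack([np.hstack([crop("top",P,42,7),crop("side",P,70,42*7/70)]),np.hstack([crop("top",Q,42,7),crop("side",Q,70,42*7/70)])])
cv2.imwrite("pics/crop1.png",g((.638,-.239,.032),(.468,-.259,.03)))
E
python3 s2.py
```

```text
big [0.6101 0.0612] yaw deg 19.2 cost 0.154
small [0.6277 0.2526] yaw deg -12.2 cost 0.186
square [0.4749 0.0657] yaw deg 4.4 cost 0.155
slot [ 0.4742 -0.0768] yaw deg -0.8 cost 0.144
top (0.638, -0.239, 0.032) crop origin [411 164] scale 7
side (0.638, -0.239, 0.032) crop origin [343 251] scale 4.2
top (0.468, -0.259, 0.03) crop origin [421 236] scale 7
side (0.468, -0.259, 0.03) crop origin [252 276] scale 4.2
```

View pics/crop1.png

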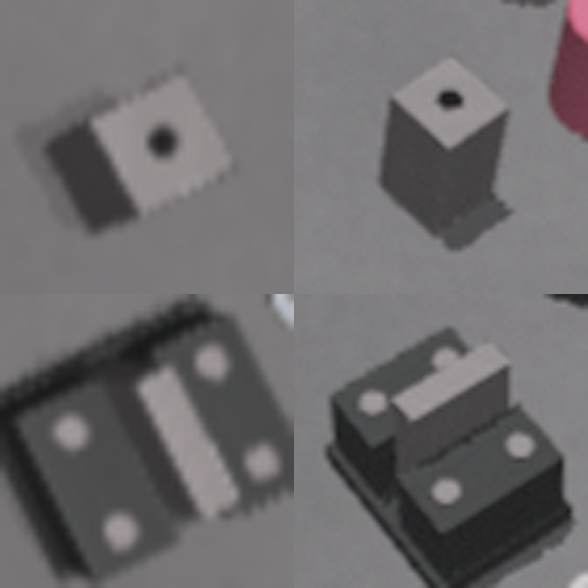

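The crops show the top faces of the square punch and the blade clearly. I'll back-project their corners and take crops of the two rounds.

```bash
cat >> fit.py <<'E'
def back(c,uv,z):
    k=CAL[c]; R,t,K=map(np.array,(k["R"],k["t"],k["K"])); C=-R.T@t
    d=np.linalg.solve(K,np.c_[np.asarray(uv,float),np.ones(len(uv))].T).T@R
    return (C+d*((z-C[2])/d[:,2])[:,None])
def face(c,o,S,pts,z):
    P=back(c,(np.array(pts)+.5)/S-.5+np.array(o),z)[:,:2]; e=np.roll(P,-1,0)-P
    print(c,"mean",P.mean(0).round(4),"edges mm",(np.hypot(*e.T)*1e3).round(1),"deg",np.degrees(np.arctan2(e[:,1],e[:,0])).round(1))
E
cat > s3.py <<'E'
from fit import *
face("top",(411,164),7,[(92,122),(183,70),(232,162),(138,215)],.064)
face("side",(343,251),4.2,[(156,58),(214,108),(154,148),(96,98)],.064)
face("top",(421,236),7,[(138,92),(172,73),(240,203),(210,224)],.074)
face("side",(252,276),4.2,[(96,108),(193,51),(214,68),(116,126)],.074)
ims={c:cv2.imread(f"pics/{c}0.png") for c in CAL}
def crop(c,P,w,S):
    p=np.round(proj(c,[P])[0]-w/2).astype(int); print(c,P,"origin",p)
    return cv2.resize(ims[c][p[1]:p[1]+w,p[0]:p[0]+w],None,fx=S,fy=S,interpolation=cv2.INTER_CUBIC)
P,Q=(.636,-.07,.04),(.45,.2575,.04)
cv2.imwrite("pics/crop2.png",np.vstack([np.hstack([crop(c,X,42,7) for c in CAL]) for X in (P,Q)]))
E
python3 s3.py
```

```text
top mean [ 0.6359 -0.2346] edges mm [34.8 34.  35.7 33.8] deg [ -60.8 -154.   118.7   24.5]
side mean [ 0.6366 -0.2397] edges mm [34.1 34.1 33.5 34.7] deg [ -62.2 -154.1  118.9   26.9]
top mean [ 0.4711 -0.2572] edges mm [12.5 45.7 11.7 46.7] deg [ -61.8 -154.1  123.7   27. ]
side mean [ 0.4718 -0.2612] edges mm [46.5 11.8 46.9 11.6] deg [  24.9  -55.6 -155.2  122.9]
top (0.636, -0.07, 0.04) origin [340 165]
side (0.636, -0.07, 0.04) origin [332 195]
top (0.45, 0.2575, 0.04) origin [199 246]
side (0.45, 0.2575, 0.04) origin [222 110]
```

View pics/crop2.png

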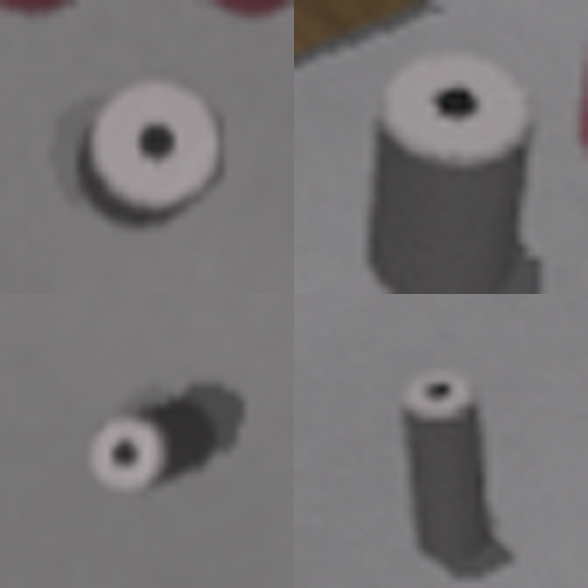

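Run:
```python
from fit import *
for n,t,s in (("big",[340+155.5/7-.5,165+143.5/7-.5],[332+161.5/7-.5,195+105.5/7-.5]),("small",[199+126.5/7-.5,246+160.5/7-.5],[222+144.5/7-.5,110+100.5/7-.5])):
    print(n,back("top",[t],.064)[0].round(4),back("side",[s],.064)[0].round(4))
```

```text
big [ 0.6346 -0.0699  0.064 ] [ 0.6362 -0.0745  0.064 ]
small [0.4484 0.2591 0.064 ] [0.45   0.2526 0.064 ]
```

Emit:
apply_moves(series=[{"offset":[23,26,0],"rot":[0,0,-8]},{"offset":[23,26,0],"rot":[0,0,-8]},{"offset":[23,26,0],"rot":[0,0,-8]},{"offset":[23,26,0],"rot":[0,0,-8]},{"offset":[23,26,0],"rot":[0,0,-8]},{"offset":[23,26,0],"rot":[0,0,-8]},{"offset":[23,26,0],"rot":[0,0,-8]},{"offset":[46.5,52.9,0],"rot":[0,0,-15.7]},{"offset":[46.5,52.9,0],"rot":[0,0,-15.7]},{"offset":[46.5,52.9,0],"rot":[0,0,-15.7]},{"offset":[46.5,52.9,0],"rot":[0,0,-15.7]},{"offset":[46.5,52.9,0],"rot":[0,0,-15.7]},{"offset":[46.5,52.9,0],"rot":[0,0,-15.7]},{"offset":[46.5,52.9,0],"rot":[0,0,-15.7]},{"offset":[46.5,52.9,0],"rot":[0,0,-15.7]},{"offset":[46.5,52.9,-5],"rot":[0,0,-15.7]},{"offset":[46.5,52.9,-9.5],"rot":[0,0,-15.7]},{"offset":[46.5,52.9,-9.5],"rot":[0,0,-15.7]},{"offset":[46.5,52.9,-9.5],"rot":[0,0,-15.7]}], hand=1, newtons=40)

```text
time: 2.9
position: [0.6348, -0.0729, 0.1494]
tool_rot: [1.0, 0.001, -0.001, -0.0]
ft_force: [0.7, -0.1, 0.4]
grip_width: 0.0871
grip_force: 0.0
```

Emit:
apply_moves(series=[{"offset":[0,0,-4],"rot":[0,0,0]},{"offset":[0,0,-7],"rot":[0,0,0]},{"offset":[0,0,-9],"rot":[0,0,0]},{"offset":[0,0,-10],"rot":[0,0,0]},{"offset":[0,0,-10],"rot":[0,0,0]}])

```text
time: 3.4
position: [0.6361, -0.0731, 0.0507]
tool_rot: [1.0, 0.001, 0.001, 0.0]
ft_force: [-0.1, -0.8, 0.0]
grip_width: 0.087
grip_force: 0.0
```

Emit:
apply_moves(series=[{"offset":[0,0,0],"rot":[0,0,0]},{"offset":[0,0,0],"rot":[0,0,0]},{"offset":[0,0,0],"rot":[0,0,0]},{"offset":[0,0,0],"rot":[0,0,0]},{"offset":[0,0,0],"rot":[0,0,0]},{"offset":[0,0,0],"rot":[0,0,0]},{"offset":[0,0,0],"rot":[0,0,0]},{"offset":[0,0,0],"rot":[0,0,0]}], hand=0.45)

```text
time: 4.2
position: [0.6352, -0.0718, 0.0496]
tool_rot: [1.0, 0.001, -0.0, -0.0]
ft_force: [0.1, 2.5, 2.0]
grip_width: 0.0429
grip_force: 40.0
```

Emit:
apply_moves(series=[{"offset":[0,0,1],"rot":[0,0,0]},{"offset":[0,0,3],"rot":[0,0,0]},{"offset":[0,0,5],"rot":[0,0,0]},{"offset":[0,0,6],"rot":[0,0,0]},{"offset":[-0.5,2,6],"rot":[0,0,0]},{"offset":[-1,5,6],"rot":[0,0,0]},{"offset":[-1.5,8,6],"rot":[0,0,0]},{"offset":[-2,11,6],"rot":[0,0,0]},{"offset":[-2.5,12.8,6],"rot":[0,0,0]},{"offset":[-2.5,13.3,6],"rot":[0,0,0]},{"offset":[-2.5,13.3,5],"rot":[0,0,0]},{"offset":[-2.5,13.3,4],"rot":[0,0,0]},{"offset":[-2.5,13.3,4],"rot":[0,0,0]}])

```text
time: 5.5
position: [0.6089, 0.0594, 0.0872]
tool_rot: [1.0, 0.0, -0.002, 0.0]
ft_force: [-0.1, -0.4, -7.2]
grip_width: 0.0432
grip_force: 40.0
```

```bash
cat > look.py <<'E'
import sys,cv2,numpy as np
from rig import get_obs,vision
from fit import proj
n=sys.argv[1]; P=[eval(sys.argv[2])]; w=int(sys.argv[3]); out=[]
for c in ("top","side"):
    im=vision.camera(c)[:,:,::-1]; p=np.round(proj(c,P)[0]-w/2).astype(int).clip(0); print(c,"origin",p,"scale",390/w)
    out.append(cv2.resize(np.ascontiguousarray(im[p[1]:p[1]+w,p[0]:p[0]+w]),(390,390),interpolation=cv2.INTER_CUBIC))
cv2.imwrite(f"pics/{n}.png",np.hstack(out)); o=get_obs(); print(o["position"],o["grip_width"],o["grip_force"],o["ft_force"])
E
python3 look.py place1 "(.61,.06,.04)" 65
```

```text
top origin [273 165] scale 6.0
side origin [294 144] scale 6.0
[0.60996309 0.05948132 0.08858023] 0.042849641775393923 39.994736909429776 [-0.20305101 -0.06278608 -6.00171216]
```

View pics/place1.png

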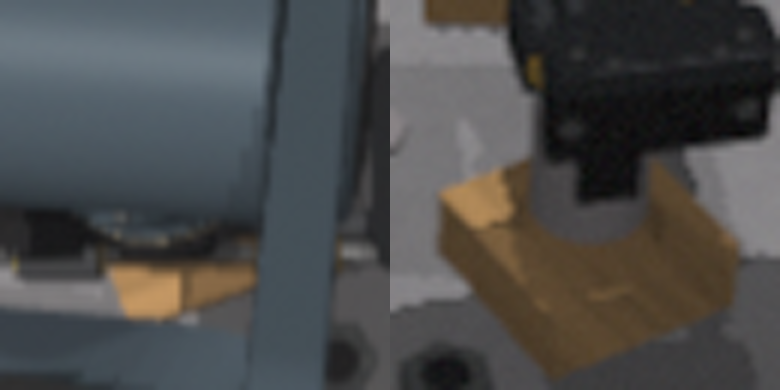

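Emit:
apply_moves(series=[{"offset":[0,0,-0.7],"rot":[0,0,0]},{"offset":[0,0,-1.2],"rot":[0,0,0]},{"offset":[0,0,-1.6],"rot":[0,0,0]},{"offset":[0,0,-1.6],"rot":[0,0,0]}])

```text
time: 6.0
position: [0.6096, 0.0606, 0.0727]
tool_rot: [1.0, 0.001, -0.001, -0.0]
ft_force: [-0.5, -0.6, -6.9]
grip_width: 0.0434
grip_force: 40.0
```

Emit:
apply_moves(series=[{"offset":[0,0,-0.5],"rot":[0,0,0]},{"offset":[0,0,-1],"rot":[0,0,0]},{"offset":[0,0,-1.3],"rot":[0,0,0]},{"offset":[0,0,-1.3],"rot":[0,0,0]}])

```text
time: 6.4
position: [0.61, 0.0607, 0.0601]
tool_rot: [1.0, 0.001, -0.0, -0.0]
ft_force: [-0.1, -0.8, -6.9]
grip_width: 0.043
grip_force: 40.0
```

Emit:
apply_moves(series=[{"offset":[0,0,-0.05],"rot":[0,0,0]},{"offset":[0,0,-0.1],"rot":[0,0,0]},{"offset":[0,0,-0.1],"rot":[0,0,0]}])

```text
time: 6.7
position: [0.6103, 0.0607, 0.0597]
tool_rot: [1.0, 0.001, 0.0, 0.0]
ft_force: [-0.2, -0.4, -6.1]
grip_width: 0.0429
grip_force: 40.0
```

Emit:
apply_moves(series=[{"offset":[0,0,-0.05],"rot":[0,0,0]},{"offset":[0,0,-0.1],"rot":[0,0,0]},{"offset":[0,0,-0.1],"rot":[0,0,0]}])

```text
time: 7.0
position: [0.6103, 0.0607, 0.0596]
tool_rot: [1.0, 0.001, 0.0, 0.0]
ft_force: [-2.7, 0.4, 3.6]
grip_width: 0.0432
grip_force: 40.0
```

Emit:
apply_moves(series=[{"offset":[0,0,0],"rot":[0,0,0]},{"offset":[0,0,0],"rot":[0,0,0]},{"offset":[0,0,0],"rot":[0,0,0]},{"offset":[0,0,0],"rot":[0,0,0]},{"offset":[0,0,1],"rot":[0,0,0]},{"offset":[0,0,4],"rot":[0,0,0]},{"offset":[0,0,8],"rot":[0,0,0]},{"offset":[0,0,10],"rot":[0,0,0]},{"offset":[-16.1,19.5,10],"rot":[0,0,0]},{"offset":[-16.1,19.5,10],"rot":[0,0,0]},{"offset":[-16.1,19.5,10],"rot":[0,0,0]},{"offset":[-16.1,19.5,10],"rot":[0,0,0]},{"offset":[-16.1,19.5,10],"rot":[0,0,0]},{"offset":[-16.1,19.5,10],"rot":[0,0,0]},{"offset":[-16.1,19.5,10],"rot":[0,0,0]},{"offset":[-16.1,19.5,10],"rot":[0,0,0]}], hand=0.8)

```text
time: 8.6
position: [0.4506, 0.2554, 0.1591]
tool_rot: [1.0, 0.001, 0.001, -0.0]
ft_force: [0.0, -0.3, 0.3]
grip_width: 0.0693
grip_force: 0.0
```

```bash
python3 look.py place1b "(.61,.06,.04)" 65
```

```text
top origin [273 165] scale 6.0
side origin [294 144] scale 6.0
[0.45081106 0.25473452 0.15880706] 0.07018000535124379 0.0 [ 0.37653088 -0.24907028  0.62738792]
```

View pics/place1b.png

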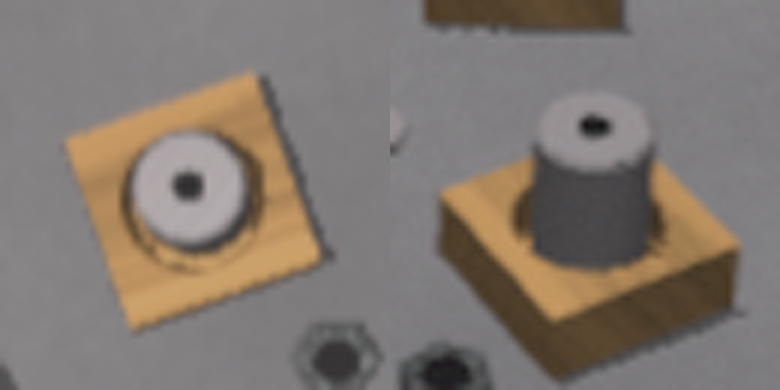

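The large round punch is upright in its block in both views, with its hole at (188,185) and (594,125). Next is the small round punch.

Emit:
apply_moves(series=[{"offset":[0,0,-4],"rot":[0,0,0]},{"offset":[-0.1,0.1,-8],"rot":[0,0,0]},{"offset":[-0.1,0.1,-10],"rot":[0,0,0]},{"offset":[-0.1,0.1,-10.8],"rot":[0,0,0]},{"offset":[-0.1,0.1,-10.8],"rot":[0,0,0]}])

```text
time: 9.2
position: [0.4486, 0.2557, 0.0496]
tool_rot: [1.0, -0.0, -0.001, 0.0]
ft_force: [-1.2, -0.2, 0.5]
grip_width: 0.0693
grip_force: 0.0
```

Emit:
apply_moves(series=[{"offset":[0,0,0],"rot":[0,0,0]},{"offset":[0,0,0],"rot":[0,0,0]},{"offset":[0,0,0],"rot":[0,0,0]},{"offset":[0,0,0],"rot":[0,0,0]},{"offset":[0,0,0],"rot":[0,0,0]},{"offset":[0,0,0],"rot":[0,0,0]},{"offset":[0,0,0],"rot":[0,0,0]},{"offset":[0,0,0],"rot":[0,0,0]},{"offset":[0,0,0],"rot":[0,0,0]}], hand=0.24)

```text
time: 10.1
position: [0.4484, 0.2568, 0.0507]
tool_rot: [1.0, 0.001, 0.0, -0.0]
ft_force: [-0.2, 0.9, 1.7]
grip_width: 0.025
grip_force: 39.8
```

Emit:
apply_moves(series=[{"offset":[0,0,1],"rot":[0,0,0]},{"offset":[0,0,3],"rot":[0,0,0]},{"offset":[0,0,5],"rot":[0,0,0]},{"offset":[0,0,6],"rot":[0,0,0]},{"offset":[2,0,6],"rot":[0,0,0]},{"offset":[5,0,6],"rot":[0,0,0]},{"offset":[8,-0.2,6],"rot":[0,0,0]},{"offset":[12,-0.3,6],"rot":[0,0,0]},{"offset":[15,-0.3,6],"rot":[0,0,0]},{"offset":[17,-0.3,6],"rot":[0,0,0]},{"offset":[17.9,-0.3,6],"rot":[0,0,0]},{"offset":[17.9,-0.3,5],"rot":[0,0,0]},{"offset":[17.9,-0.3,4],"rot":[0,0,0]},{"offset":[17.9,-0.3,3.7],"rot":[0,0,0]},{"offset":[17.9,-0.3,3.7],"rot":[0,0,0]}])

```text
time: 11.6
position: [0.625, 0.2536, 0.086]
tool_rot: [1.0, 0.001, -0.002, 0.0]
ft_force: [-0.2, 0.1, -2.3]
grip_width: 0.0251
grip_force: 39.8
```

```bash
python3 look.py place2 "(.628,.253,.04)" 65
```

```text
top origin [191 158] scale 6.0
side origin [283  92] scale 6.0
[0.62646626 0.25384553 0.08736877] 0.025066347903952103 39.750035920296796 [ 0.49599653  0.08907934 -1.90221836]
```

View pics/place2.png

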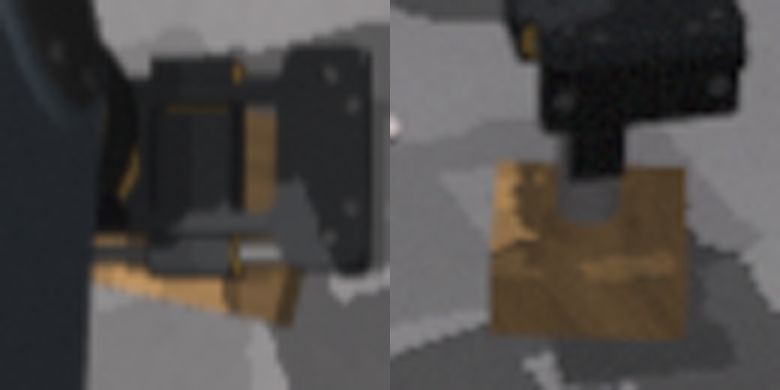

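The side view shows the punch's lower end at (590,220), over the block's hole. I'll lower it in steps.

Emit:
apply_moves(series=[{"offset":[0,0,-0.6],"rot":[0,0,0]},{"offset":[0,0,-1],"rot":[0,0,0]},{"offset":[0,0,-1.4],"rot":[0,0,0]},{"offset":[0,0,-1.4],"rot":[0,0,0]}])

```text
time: 12.1
position: [0.6266, 0.2535, 0.0727]
tool_rot: [1.0, 0.001, -0.001, 0.0]
ft_force: [-0.6, -0.3, -2.3]
grip_width: 0.0251
grip_force: 39.7
```

Emit:
apply_moves(series=[{"offset":[0,0,-0.5],"rot":[0,0,0]},{"offset":[0,0,-0.9],"rot":[0,0,0]},{"offset":[0,0,-1.2],"rot":[0,0,0]},{"offset":[0,0,-1.3],"rot":[0,0,0]},{"offset":[0,0,-1.35],"rot":[0,0,0]},{"offset":[0,0,-1.35],"rot":[0,0,0]}])

```text
time: 12.7
position: [0.6272, 0.2536, 0.0607]
tool_rot: [1.0, 0.001, 0.0, 0.0]
ft_force: [-0.9, -0.3, 3.0]
grip_width: 0.0251
grip_force: 39.7
```

Emit:
apply_moves(series=[{"offset":[0,0,0],"rot":[0,0,0]},{"offset":[0,0,0],"rot":[0,0,0]},{"offset":[0,0,0],"rot":[0,0,0]},{"offset":[0,0,0],"rot":[0,0,0]},{"offset":[0,0,1],"rot":[0,0,0]},{"offset":[0,0,4],"rot":[0,0,0]},{"offset":[0,0,8],"rot":[0,0,0]},{"offset":[0,0,12],"rot":[0,0,0]}], hand=0.65)

```text
time: 13.5
position: [0.627, 0.2536, 0.1814]
tool_rot: [1.0, 0.001, -0.0, 0.0]
ft_force: [0.2, -0.6, 0.3]
grip_width: 0.0565
grip_force: 0.0
```

Emit:
apply_moves(series=[{"offset":[0.9,-49,0],"rot":[0,0,27.2]},{"offset":[0.9,-49,0],"rot":[0,0,27.2]},{"offset":[0.9,-49,0],"rot":[0,0,27.2]},{"offset":[0.9,-49,0],"rot":[0,0,27.2]},{"offset":[0.9,-49,0],"rot":[0,0,27.2]},{"offset":[0.9,-49,0],"rot":[0,0,27.2]},{"offset":[0.9,-49,0],"rot":[0,0,27.2]},{"offset":[0.9,-49,0],"rot":[0,0,27.2]},{"offset":[0.9,-49,0],"rot":[0,0,27.2]},{"offset":[0.9,-49,0],"rot":[0,0,27.2]},{"offset":[0.9,-49,0],"rot":[0,0,27.2]},{"offset":[0.9,-49,0],"rot":[0,0,27.2]},{"offset":[0.9,-49,0],"rot":[0,0,27.2]},{"offset":[0.9,-49,0],"rot":[0,0,27.2]},{"offset":[0.9,-49,0],"rot":[0,0,27.2]}], hand=0.9)

```text
time: 15.0
position: [0.6364, -0.2347, 0.1802]
tool_rot: [0.971, 0.237, -0.0, -0.0]
ft_force: [-0.4, 0.1, 0.4]
grip_width: 0.0781
grip_force: 0.0
```

```bash
python3 look.py place2b "(.628,.253,.04)" 65; python3 -c "
from rig import get_obs;print(get_obs()['tool_rot'])"
```

```text
top origin [191 158] scale 6.0
side origin [283  92] scale 6.0
[ 0.63642717 -0.23513708  0.18020669] 0.07812358241260144 0.0 [0.07076067 0.84265256 0.88263895]
[ 9.71554892e-01  2.36814465e-01 -9.41113333e-06 -2.17934568e-05]
```

View pics/place2b.png

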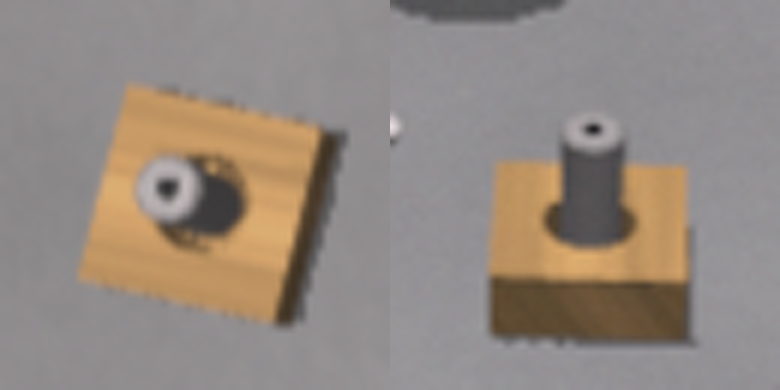

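The small round punch is seated upright, with its hole at (167,187) and (593,128). Now I'll lower onto the square punch.

Emit:
apply_moves(series=[{"offset":[0,-0.1,-4],"rot":[0,0,0]},{"offset":[0,-0.1,-8],"rot":[0,0,0]},{"offset":[0,-0.1,-11],"rot":[0,0,0]},{"offset":[0,-0.1,-12.5],"rot":[0,0,0]},{"offset":[0,-0.1,-13],"rot":[0,0,0]},{"offset":[0,-0.1,-13],"rot":[0,0,0]}])

```text
time: 15.7
position: [0.6366, -0.2373, 0.0502]
tool_rot: [0.972, 0.236, 0.0, 0.0]
ft_force: [0.2, -0.6, -0.4]
grip_width: 0.0781
grip_force: 0.0
```

Emit:
apply_moves(series=[{"offset":[0,0,0],"rot":[0,0,0]},{"offset":[0,0,0],"rot":[0,0,0]},{"offset":[0,0,0],"rot":[0,0,0]},{"offset":[0,0,0],"rot":[0,0,0]},{"offset":[0,0,0],"rot":[0,0,0]},{"offset":[0,0,0],"rot":[0,0,0]},{"offset":[0,0,0],"rot":[0,0,0]},{"offset":[0,0,0],"rot":[0,0,0]},{"offset":[0,0,0],"rot":[0,0,0]}], hand=0.35)

```text
time: 16.6
position: [0.6361, -0.2372, 0.0501]
tool_rot: [0.972, 0.236, -0.0, -0.0]
ft_force: [-0.9, 0.2, 2.3]
grip_width: 0.0358
grip_force: 40.0
```

Emit:
apply_moves(series=[{"offset":[0,0,1],"rot":[0,0,0]},{"offset":[0,0,3],"rot":[0,0,0]},{"offset":[0,0,6],"rot":[0,0,0]},{"offset":[0,0,8],"rot":[0,0,0]},{"offset":[-1,2,8],"rot":[0,0,-2]},{"offset":[-2.5,5,8],"rot":[0,0,-5]},{"offset":[-4.5,9,8],"rot":[0,0,-8]},{"offset":[-7,13,8],"rot":[0,0,-11]},{"offset":[-9,17,8],"rot":[0,0,-14]},{"offset":[-11,21,8],"rot":[0,0,-17]},{"offset":[-13,25,8],"rot":[0,0,-20]},{"offset":[-15,28,8],"rot":[0,0,-22.9]},{"offset":[-16.1,30,8],"rot":[0,0,-22.9]},{"offset":[-16.1,30.3,8],"rot":[0,0,-22.9]},{"offset":[-16.1,30.3,6],"rot":[0,0,-22.9]},{"offset":[-16.1,30.3,4.5],"rot":[0,0,-22.9]},{"offset":[-16.1,30.3,3.8],"rot":[0,0,-22.9]},{"offset":[-16.1,30.3,3.8],"rot":[0,0,-22.9]}])

```text
time: 18.4
position: [0.4753, 0.0651, 0.0873]
tool_rot: [0.999, 0.038, -0.001, -0.0]
ft_force: [0.3, -0.1, -5.0]
grip_width: 0.0356
grip_force: 40.0
```

```bash
python3 look.py place3 "(.475,.066,.04)" 65
```

```text
top origin [271 223] scale 6.0
side origin [232 149] scale 6.0
[0.47585168 0.06523166 0.08822456] 0.035535245506517606 39.998803585767746 [-0.02210445  0.91857609 -5.72177871]
```

View pics/place3.png

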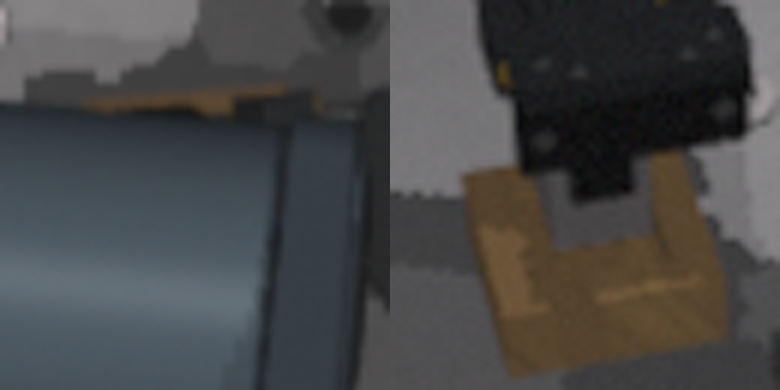

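The side view shows the square punch (lower edge from (555,250) to (660,235)) parallel to and centred over its block. I'll lower it.

Emit:
apply_moves(series=[{"offset":[0,0,-0.6],"rot":[0,0,0]},{"offset":[0,0,-1],"rot":[0,0,0]},{"offset":[0,0,-1.5],"rot":[0,0,0]},{"offset":[0,0,-1.5],"rot":[0,0,0]}])

```text
time: 18.9
position: [0.4748, 0.0657, 0.0725]
tool_rot: [0.999, 0.038, -0.001, -0.0]
ft_force: [0.3, 1.0, -5.1]
grip_width: 0.0356
grip_force: 40.0
```

Emit:
apply_moves(series=[{"offset":[0,0,-0.5],"rot":[0,0,0]},{"offset":[0,0,-0.9],"rot":[0,0,0]},{"offset":[0,0,-1.2],"rot":[0,0,0]},{"offset":[0,0,-1.3],"rot":[0,0,0]},{"offset":[0,0,-1.35],"rot":[0,0,0]},{"offset":[0,0,-1.35],"rot":[0,0,0]}])

```text
time: 19.5
position: [0.475, 0.0657, 0.0601]
tool_rot: [0.999, 0.038, -0.0, 0.0]
ft_force: [-0.8, -0.8, 3.4]
grip_width: 0.036
grip_force: 40.0
```

Emit:
apply_moves(series=[{"offset":[0,0,0],"rot":[0,0,0]},{"offset":[0,0,0],"rot":[0,0,0]},{"offset":[0,0,0],"rot":[0,0,0]},{"offset":[0,0,0],"rot":[0,0,0]},{"offset":[0,0,0],"rot":[0,0,0]},{"offset":[0,0,1],"rot":[0,0,0]},{"offset":[0,0,4],"rot":[0,0,0]},{"offset":[0,0,8],"rot":[0,0,0]},{"offset":[0,0,12],"rot":[0,0,0]}], hand=0.75)

```text
time: 20.4
position: [0.4746, 0.0657, 0.1811]
tool_rot: [0.999, 0.038, -0.001, -0.0]
ft_force: [0.8, 0.2, -0.6]
grip_width: 0.0649
grip_force: 0.0
```

Emit:
apply_moves(series=[{"offset":[-0.35,-32.5,0],"rot":[0,0,21.2]},{"offset":[-0.35,-32.5,0],"rot":[0,0,21.2]},{"offset":[-0.35,-32.5,0],"rot":[0,0,21.2]},{"offset":[-0.35,-32.5,0],"rot":[0,0,21.2]},{"offset":[-0.35,-32.5,0],"rot":[0,0,21.2]},{"offset":[-0.35,-32.5,0],"rot":[0,0,21.2]},{"offset":[-0.35,-32.5,0],"rot":[0,0,21.2]},{"offset":[-0.35,-32.5,0],"rot":[0,0,21.2]},{"offset":[-0.35,-32.5,0],"rot":[0,0,21.2]},{"offset":[-0.35,-32.5,0],"rot":[0,0,21.2]},{"offset":[-0.35,-32.5,0],"rot":[0,0,21.2]}], hand=0.6)

```text
time: 21.5
position: [0.4715, -0.2576, 0.1797]
tool_rot: [0.975, 0.222, -0.0, -0.0]
ft_force: [-0.3, 0.4, 0.4]
grip_width: 0.0525
grip_force: 0.0
```

```bash
python3 look.py place3b "(.475,.066,.04)" 65
```

```text
top origin [271 223] scale 6.0
side origin [232 149] scale 6.0
[ 0.47175191 -0.25790837  0.17967427] 0.05215053240159053 0.0 [0.21899427 0.05443276 0.56456166]
```

View pics/place3b.png

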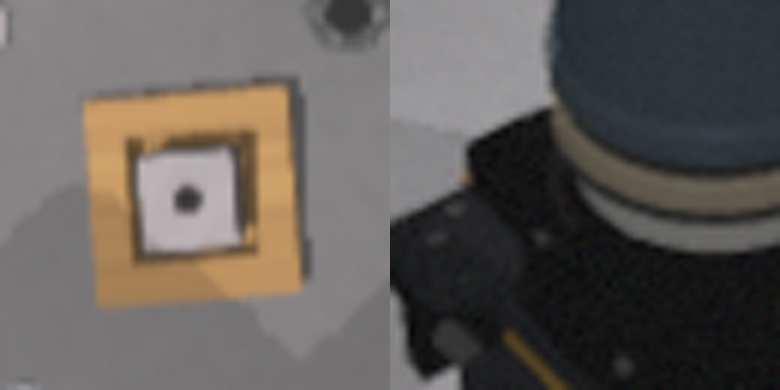

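The square punch sits square in its recess, with its hole at (188,199). Next is the blade: I'll lower until the fingertips are about 5 mm above the die top.

Emit:
apply_moves(series=[{"offset":[0,-0.1,-4],"rot":[0,0,0]},{"offset":[0,-0.1,-8],"rot":[0,0,0]},{"offset":[0,-0.1,-10],"rot":[0,0,0]},{"offset":[0,-0.1,-10.7],"rot":[0,0,0]},{"offset":[0,-0.1,-10.7],"rot":[0,0,0]}], newtons=20)

```text
time: 22.1
position: [0.4716, -0.2595, 0.0719]
tool_rot: [0.975, 0.222, -0.001, -0.001]
ft_force: [0.9, -0.1, 0.7]
grip_width: 0.0523
grip_force: 0.0
```

Emit:
apply_moves(series=[{"offset":[0,0,0],"rot":[0,0,0]},{"offset":[0,0,0],"rot":[0,0,0]},{"offset":[0,0,0],"rot":[0,0,0]},{"offset":[0,0,0],"rot":[0,0,0]},{"offset":[0,0,0],"rot":[0,0,0]},{"offset":[0,0,0],"rot":[0,0,0]},{"offset":[0,0,0],"rot":[0,0,0]},{"offset":[0,0,0],"rot":[0,0,0]}], hand=0.1)

```text
time: 22.9
position: [0.4716, -0.2601, 0.0727]
tool_rot: [0.975, 0.221, -0.0, -0.0]
ft_force: [-0.8, 2.0, 3.9]
grip_width: 0.0135
grip_force: 20.0
```

Emit:
apply_moves(series=[{"offset":[0,0,0],"rot":[0,0,0]},{"offset":[0,0,0.5],"rot":[0,0,0]},{"offset":[0,0,1],"rot":[0,0,0]},{"offset":[0,0,2],"rot":[0,0,0]},{"offset":[0,0,3],"rot":[0,0,0]},{"offset":[0,0,4],"rot":[0,0,0]},{"offset":[0,0,5],"rot":[0,0,0]},{"offset":[0,0,6],"rot":[0,0,0]},{"offset":[0,0,6],"rot":[0,0,0]}], newtons=40)

```text
time: 23.8
position: [0.4727, -0.2611, 0.1344]
tool_rot: [0.975, 0.222, 0.001, 0.002]
ft_force: [0.1, -0.3, -3.1]
grip_width: 0.0139
grip_force: 40.0
```

Emit:
apply_moves(series=[{"offset":[0,1.5,0],"rot":[0,0,-3]},{"offset":[0,4,0],"rot":[0,0,-7]},{"offset":[0.1,7,0],"rot":[0,0,-11]},{"offset":[0.1,10,0],"rot":[0,0,-15]},{"offset":[0.2,13,0],"rot":[0,0,-19]},{"offset":[0.2,16,0],"rot":[0,0,-23]},{"offset":[0.25,18,0],"rot":[0,0,-26.4]},{"offset":[0.25,18.3,0],"rot":[0,0,-26.4]},{"offset":[0.25,18.3,-2],"rot":[0,0,-26.4]},{"offset":[0.25,18.3,-3.2],"rot":[0,0,-26.4]},{"offset":[0.25,18.3,-3.2],"rot":[0,0,-26.4]},{"offset":[0.25,18.3,-3.2],"rot":[0,0,-26.4]}])

```text
time: 25.0
position: [0.4745, -0.0781, 0.1005]
tool_rot: [1.0, -0.007, 0.0, 0.0]
ft_force: [1.2, -0.3, -2.7]
grip_width: 0.0138
grip_force: 40.0
```

```bash
python3 look.py place4 "(.475,-.076,.04)" 65;  python3 -c "
from rig import get_obs;print(get_obs()['tool_rot'])"
```

```text
top origin [332 222] scale 6.0
side origin [242 197] scale 6.0
[ 0.47480113 -0.07802451  0.10105126] 0.013899873286078078 39.96180944144726 [-0.27920507 -0.07677086 -4.00670897]
[ 9.99974942e-01 -7.04228072e-03  6.49051059e-04  3.17225540e-04]
```

View pics/place4.png

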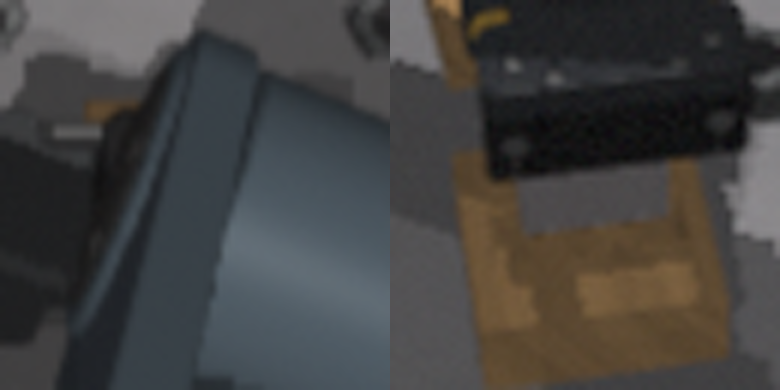

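Run:
```python
from fit import *
P=back("side",np.array([[132.5,237.5],[278.5,217.5]])/6-.5+[242,197],.0385); print(P.round(4),P.mean(0).round(4))
# slot in side0/top0: expected recess corners overlay
R=box(.4742,-.0768,np.radians(-.8),.062,.024,.01,.03)[4:]
B=box(.4742,-.0768,np.radians(-.8),.08,.08,.01,.03)[4:]
out=[]
for c in CAL:
    im=cv2.imread(f"pics/{c}0.png"); o=np.round(proj(c,[[.4742,-.0768,.03]])[0]-28).astype(int)
    cr=cv2.resize(im[o[1]:o[1]+56,o[0]:o[0]+56],None,fx=7,fy=7,interpolation=cv2.INTER_CUBIC)
    for Q in (R,B): cv2.polylines(cr,[((proj(c,Q)-o+.5)*7).astype(np.int32)],True,(0,255,0),1)
    out.append(cr)
cv2.imwrite("pics/slot.png",np.hstack(out))
```

```text
[[ 0.4526 -0.0875  0.0385]
 [ 0.5002 -0.0877  0.0385]] [ 0.4764 -0.0876  0.0385]
```

View pics/slot.png

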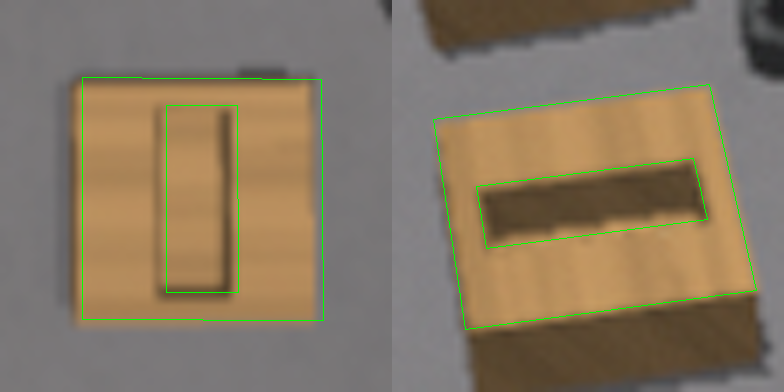

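The blade's lower edge runs from (522,237) to (668,217), parallel to the slot. The overlay puts the slot about 2.5 mm further in +y, so I'll shift by that before lowering.

Emit:
apply_moves(series=[{"offset":[-0.1,0.25,0],"rot":[0,0,0]},{"offset":[-0.1,0.25,-0.6],"rot":[0,0,0]},{"offset":[-0.1,0.25,-1.1],"rot":[0,0,0]},{"offset":[-0.1,0.25,-1.5],"rot":[0,0,0]},{"offset":[-0.1,0.25,-1.5],"rot":[0,0,0]}])

```text
time: 25.6
position: [0.4728, -0.0747, 0.0848]
tool_rot: [1.0, -0.007, -0.001, -0.0]
ft_force: [-0.7, -0.9, -3.4]
grip_width: 0.0135
grip_force: 40.0
```

Emit:
apply_moves(series=[{"offset":[0,0,-0.4],"rot":[0,0,0]},{"offset":[0,0,-0.8],"rot":[0,0,0]},{"offset":[0,0,-1.1],"rot":[0,0,0]},{"offset":[0,0,-1.25],"rot":[0,0,0]},{"offset":[0,0,-1.25],"rot":[0,0,0]}])

```text
time: 26.1
position: [0.4732, -0.0749, 0.0729]
tool_rot: [1.0, -0.007, -0.0, -0.0]
ft_force: [-0.2, 0.1, -3.2]
grip_width: 0.0137
grip_force: 40.0
```

Emit:
apply_moves(series=[{"offset":[0,0,-0.05],"rot":[0,0,0]},{"offset":[0,0,-0.1],"rot":[0,0,0]},{"offset":[0,0,-0.1],"rot":[0,0,0]}])

```text
time: 26.4
position: [0.4733, -0.0748, 0.0727]
tool_rot: [1.0, -0.007, 0.0, 0.0]
ft_force: [-1.4, 0.5, 4.6]
grip_width: 0.0134
grip_force: 40.0
```

Emit:
apply_moves(series=[{"offset":[0,0,0],"rot":[0,0,0]},{"offset":[0,0,0],"rot":[0,0,0]},{"offset":[0,0,0],"rot":[0,0,0]},{"offset":[0,0,0],"rot":[0,0,0]},{"offset":[0,0,0],"rot":[0,0,0]},{"offset":[0,0,1],"rot":[0,0,0]},{"offset":[0,0,4],"rot":[0,0,0]},{"offset":[0,0,8],"rot":[0,0,0]},{"offset":[0,0,13],"rot":[0,0,0]},{"offset":[-15,-30,15],"rot":[0,0,0]},{"offset":[-15,-30,15],"rot":[0,0,0]},{"offset":[-15,-30,15],"rot":[0,0,0]},{"offset":[-15,-30,15],"rot":[0,0,0]},{"offset":[-15,-30,15],"rot":[0,0,0]},{"offset":[-15,-30,15],"rot":[0,0,0]},{"offset":[-15,-30,15],"rot":[0,0,0]},{"offset":[-15,-30,15],"rot":[0,0,0]},{"offset":[-15,-30,15],"rot":[0,0,0]},{"offset":[-15,-30,15],"rot":[0,0,0]}], hand=0.5)

```text
time: 28.3
position: [0.3232, -0.3733, 0.2221]
tool_rot: [1.0, -0.007, -0.0, -0.001]
ft_force: [-0.4, -0.1, -0.3]
grip_width: 0.0432
grip_force: 0.0
```

```bash
python3 look.py final "(.53,.06,.04)" 180
```

```text
top origin [216 141] scale 2.1666666666666665
side origin [200  91] scale 2.1666666666666665
[ 0.3236244  -0.37316974  0.22203038] 0.04356191488076232 0.0 [-0.38571132 -0.03942333  1.20172285]
```

View pics/final.png

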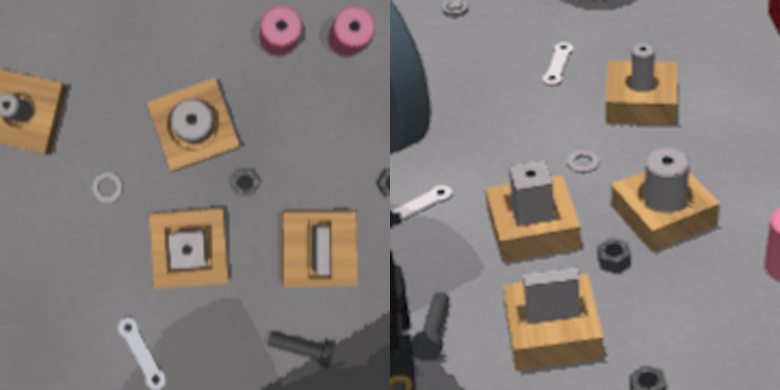

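All four punches stand upright in their recesses: the small round at (12,105), the large round at (191,119), the square at (187,249) and the blade at (321,249). The pink look-alikes in view are untouched, so I'm handing in.

```bash
python3 -c "
from rig import hand_in; print(hand_in())"
```

```text
the job is handed in; nothing more can be done
None
```

All four punches were standing upright in their matching storage blocks in the final camera check, the look-alikes and loose parts were left alone, and the job was handed in at about 28 s (limit 104 s).

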